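# Load a roll of emery cloth on the brake spindle and hold it home for the pin

## Robot

A 6-joint arm with a two-finger parallel gripper is mounted at the origin on the work surface. World frame = base frame: x ahead of the robot, y to its left, z up, the work surface at z = 0. Lengths are in mm, angles in degrees, forces in N, time in s.
With the tool pointing down it reaches from about 300 to 850 mm from the base axis. Payload 4.2 kg.
Tool frame: the origin (TCP) lies at the very end of the fingers, on their centre line; the grasp point (between the pads) lies 19 mm behind it (env.grasp_offset is the distance from the TCP to the grasp point, in mm); z points along the fingers, y is the line along which they close (so a half turn about z gives the same grasp; the last joint's range is limited). The gripper opens to 91 mm and grips with 3 to 60 N. Pads are 32 mm wide; open, the fingers measure 118 mm over their backs; the gripper's body (76 mm by 178 mm) begins 60 mm behind the grasp point.
Start: joints at [74.141, 18.312, 89.639, -0, 72.044, -1.146], TCP at [146.044, 556.16, 213.976] pointing down, gripper open.
Joint ranges: [-177.97, 177.97], [-48.28, 115.42], [12.27, 149.76], [-77.06, 257.06], [2.81, 150.46], [-146.56, 146.56]. Speed limits (degrees/s): [147.25, 147.25, 180, 180, 180, 180].

## Interface

Orientations are given as [roll, pitch, yaw] about the fixed x, y, z axes, in that order (R = Rz(yaw) Ry(pitch) Rx(roll)).
In Python, from workcell import env gives the robot as it stands. The module is installed in compiled form; this text tells all that it offers.
- The arm moves only by the tool send_rows, never from a script. Its argument "motion" is a list of rows, each an object of numbers: "tx", "ty", "tz": the shift along the tool's x, y, z in units of 500 mm (1.0 is 500 mm); "rx", "ry", "rz": the turn, a rotation vector about the tool's x, y, z in units of 30 degrees (1.0 is 30 degrees); "gripper": the closure, from -1 (fully open) to 1 (shut). In form: [{"tx": .., "ty": .., "tz": .., "rx": .., "ry": .., "rz": .., "gripper": ..}, ...]. A call has 1 to 12 rows; each row shifts and turns the commanded pose from where the row before left it, along the tool's axes as they then stand; what a row does not reach is not made up. A row lasts 1/8 s, in which the tool goes at most 62.5 mm and 10.7 degrees, less where a joint would pass 70% of its speed; a pose out of reach is approached as far as the arm can. A call with a number of a shift or a turn outside -1 to 1 is refused whole. A call with a gripper value outside its range is refused whole. The fingers move at their own pace and stop on an object; "grip_force" is the grip in N (left out, the last holds). Time passes only in rows, so rows that do not move let the fingers close. It gives the time, the measured TCP pose, the force, the opening and the grip force at its end, in the units of the state.
- env.state(): the state, without advancing time (a new reading comes with each control period).
- env.grab_frame(name): name is "scene" or "top" or "wrist"; returns a dict with "frame" (420x560x3 uint8, red, green, blue), "vertical_fov" (degrees; the focal length in pixels is half the picture's height over the tangent of half this angle, whatever the lens; pixels are square), "cx", "cy" (the principal point, pixels), "rvec" (rotation vector, rad) and "tvec" (3), from world to camera coordinates, as OpenCV has them; the wrist camera has in their place "T_tool_cam" (4x4, takes a point from camera to tool coordinates, whose origin is the TCP and whose axes are the flange's). Camera axes: x right, y down, z forward; pixel columns grow to the right and rows downward; lengths in mm; the calibration is good to about 2 mm. A picture is of the moment at which its call begins: read the wrist's pose just before it. There is no depth.
- env.job_done(): hands the job in; it is judged then, once.
The state is a dict: "time_s": time; "qpos": joint angles; "qvel": joint speeds; "effort": joint torques, N m; "ee_pos": TCP position; "ee_rot": TCP orientation; "force": force on the tool from outside, world axes, zero at the start; "torque": the same for the moment, N m; "gripper_width": finger opening in mm; "gripper_force": force on a finger pad.
Only numpy, scipy, OpenCV 4.12 (cv2) and the standard library are available. Lean on these libraries where they do the work, as an engineer would, in place of code of your own. Each camera call takes 0.05 s, during which the arm holds its last target. There are 200 camera calls.

## Task

Take the full-size roll of emery cloth (the one that is both tall and thick) and slide it straight up off its post on the wooden rack, thread it over the steel spindle of the dispenser, and press it down squarely against the sprung brass brake plunger until it sits fully home, bearing hard on the steel seat ring, with the pin hole in the spindle standing clear above it. Finish while holding it like that, gripping the roll and still pushing it firmly down on the ring, without leaning your whole weight on it, so that a workmate can put the retaining pin in. Leave the other two rolls on their posts and everything else on the bench where it lies.

Things in the scene. Friction and masses are not known exactly. Their poses are not given: they have to be found in the camera images.
- roll: The roll to load: brown emery cloth wound on a cardboard core, a plain ring 60 mm in outside diameter, 50 mm tall, bore 26 mm, about 0.18 kg (varies by a fifth or so). Starts upright on one of the three rack posts, which one varies. Origin: centre of its lower face, z along its axis, up.
- roll_narrow: Narrow roll of the same cloth, 60 mm in diameter but only 25 mm tall, on another post of the rack. Leave it. Origin: centre of its lower face.
- roll_worn: Half-used roll, 50 mm tall but only 45 mm in diameter, on another post of the rack. Leave it. Origin: centre of its lower face.
- rack: Wooden rack fixed to the bench, on either side of the dispenser, turned up to 0.3 rad: a board 90 mm (its x) by 290 mm (its y), 18 mm thick, with three upright round wooden posts 20 mm in diameter in a row along its y axis, at y = -95, 0 and +95 mm, their slightly tapered tops 86 mm above the bench. The rolls stand on the board, 18 mm above the bench. Origin: centre of its underside, at bench level.
- stand: Emery-cloth dispenser screwed to the bench: grey base plate 155 x 110 x 12 mm (x from -95 to +60 mm), upright steel spindle at its origin, 22 mm in diameter, tapering over the last 12 mm to its tip 108 mm above the bench; pin hole across it 91 mm above the bench. A tear bar on two pillars, 84 mm long, 56 mm high, stands at x = -71 mm. Origin: on the spindle axis at bench level, z up.
- spindle_tip (a point): Top end of the dispenser's spindle, on its axis, 108 mm above the bench.
- seat: Fixed steel seat ring round the foot of the spindle, the hard stop: 58 mm outside, 46 mm inside diameter, top face 32 mm above the bench. Origin on the spindle axis, 12 mm above the bench. A roll fully home rests on it (upper face then 82 mm above the bench). The ring carries any push beyond the spring's 11 N: 15 to 25 N in all holds a roll firmly home; 60 N on the ring is too much.
- plunger (a joint): Brass brake plunger, a sleeve 43 mm in diameter round the spindle inside the seat ring, pushed up by a spring. Value: how far it is pressed down, in m. At 0 its top stands 47 mm above the bench; at 0.015 it is level with the seat ring. About 5 N starts it down, about 11 N holds it level with the seat; a roll's own weight does not press it down, and it lifts a roll that is let go.
- comb_fish: Bystander: honey-coloured horn comb shaped like a fish, about 150 x 45 x 5 mm, lying flat beside the dispenser. Origin: middle of its underside.
- comb_dark: Bystander: dark rectangular horn comb, 118 x 44 x 5 mm, lying flat in front of the rack. Origin: middle of its underside.
- comb_handle: Bystander: comb with a handle, about 190 x 44 x 5 mm, lying flat at the back of the bench. Origin: middle of the toothed part's underside.
- comb_pale: Bystander: pale rectangular horn comb, 118 x 44 x 5 mm, lying flat at the back of the bench. Origin: middle of its underside.
- horn: Bystander: raw horn, about 200 mm long and 60 mm thick at its root, lying at the back of the bench. Origin: under its root.
- oil_bottle: Bystander: clear plastic oil bottle with a white cap, 48 mm in diameter and 130 mm tall, standing at the back of the bench. Origin: centre of its underside.
- file: Bystander: flat file with a wooden handle, 310 mm long, 27 mm thick at most, lying on the bench between the rack and the dispenser, pointing away from the robot. Origin: about its middle, at bench level.

How it is judged (in metres and radians):
On the way, in this order (a step that is already met when the one before it is completed fails the run):
1. the roll is lifted clear above the top of its rack post, in the gripper (z of roll in the frame of rack above 0.09 m and contact force between the fingers and roll above 1 N), for 0.1 s.
2. the roll is threaded on the spindle, upright (horizontal distance between roll and stand below 0.006 m and height (world z) of roll below 0.07 m and angle between roll's own z axis and vertical below 0.15 rad), for 0.1 s.
At the end, for the whole second after the job is handed in: The gripped roll (fingers over 3 N) is held down at rest on the spindle, axis within 5 mm, upright within 0.05 rad, lower face within 1.5 mm of the seat ring and bearing on it with 1 to 60 N, plunger pressed at least 13.5 mm; the other two rolls within 20 mm of their starts (value of joint plunger above 0.0135 m and contact force between roll and seat between 1 and 60 N and horizontal distance between roll and stand below 0.005 m and z of roll in the frame of stand below 0.0335 m and angle between roll's own z axis and vertical below 0.05 rad and contact force between the fingers and roll above 3 N and linear speed of roll below 0.02 m/s and distance of each of roll_narrow, roll_worn from where it was at the start of the episode below 0.02 m); the arm keeps its last pose, push and grip.
It fails at once if another roll is moved more than 20 mm (distance of any of roll_narrow, roll_worn from where it was at the start of the episode above 0.02 m).
It fails at once if a bystander is moved more than 30 mm (distance of any of comb_fish, comb_dark, comb_handle, comb_pale, horn, oil_bottle, file from where it was at the start of the episode above 0.03 m).
It also fails if it takes over 51 s, if anything falls off the work surface, if the arm or the gripper's body presses on something with over 40 N, if the wrist force passes 120 N, or if a joint passes its speed limit or range.

## Working session

There is one attempt and no reset: what is moved stays moved. The work goes in short steps, Python scripts to look and compute and a tool call to move; the robot and the scene stay as the last step left them, time stands still between calls to the robot, and variables do not carry over. Pictures are saved under pics/ and viewed, at most 10 in all, crops included, and the job is handed in when it is done.

Besides the shell and the picture viewer there is one more tool, called after "Call:" in YAML: its name, and indented under it one key for each argument. send_rows: Moves the arm, as the interface text tells. Shifts and turns lie within -1 to 1; 1 stands for 500 mm of shift or 30 degrees of turn. Its arguments: {"type":"object","properties":{"motion":{"type":"array"},"grip_force":{"type":"number"}},"required":["motion"]}

```bash
mkdir -p pics; cat > h.py <<'E'
import numpy as np, cv2
from scipy.spatial.transform import Rotation as R
from workcell import env
def grab(n):
    s=env.state(); f=env.grab_frame(n); return f,s
def cam(f,s):
    fl=f["frame"].shape[0]/2/np.tan(np.radians(f["vertical_fov"]/2))
    if "T_tool_cam" in f:
        T=np.eye(4);T[:3,:3]=R.from_euler('xyz',s["ee_rot"],degrees=True).as_matrix();T[:3,3]=s["ee_pos"]
        W=T@np.array(f["T_tool_cam"]);return fl,W[:3,:3],W[:3,3]
    Rm=cv2.Rodrigues(np.array(f["rvec"],float))[0]
    return fl,Rm.T,-Rm.T@np.array(f["tvec"],float).ravel()
def ray(f,s,u,v,z):
    fl,Rm,c=cam(f,s); d=Rm@np.array([(u-f["cx"])/fl,(v-f["cy"])/fl,1]); return c+d*(z-c[2])/d[2]
def proj(f,s,p):
    fl,Rm,c=cam(f,s); q=Rm.T@(np.array(p)-c); return fl*q[0]/q[2]+f["cx"],fl*q[1]/q[2]+f["cy"]
def save(f,n): cv2.imwrite("pics/"+n+".png",f["frame"][:,:,::-1])
E
python3 - <<'E'
from h import *
import pickle
for n in ["top","scene","wrist"]:
    f,s=grab(n); save(f,n+"0"); pickle.dump((f,s),open(n+"0.pkl","wb"))
    print(n,cam(f,s)[0],cam(f,s)[2].round(),f["cx"],f["cy"])
print(s)
E
```

```text
top 542.9229600785742 [ 401.  -15. 1214.] 278.22896508751853 209.93237508761226
scene 384.79399602154297 [1031. -216.  712.] 283.0992773448832 204.40858937770037
wrist 346.9218652502739 [ 82. 572. 384.] 277.258286335359 208.8574812145527
{'time_s': 0.1, 'qpos': array([ 7.41415235e+01,  1.83473632e+01,  8.96992693e+01, -9.80303838e-04,
        7.20428186e+01, -1.14750124e+00]), 'qvel': array([-0.0236814 , -0.18991319, -0.18438944, -0.01048661, -0.06663523,
        0.04155237]), 'effort': array([ 1.14194700e-03, -4.13334060e+01, -2.32509470e+01,  7.29176542e-02,
        4.21536213e-02, -3.65254391e-05]), 'ee_pos': array([145.91563918, 555.71753323, 213.21150325]), 'ee_rot': array([-1.79910548e+02, -8.59486686e-04,  1.65289327e+02]), 'force': array([ 0.49389449, -1.0164207 , -0.06284938]), 'torque': array([ 0.01839616, -0.00019723, -0.03896831]), 'gripper_force': 0.0, 'gripper_width': 91.23611559754043}
```

View pics/top0.png

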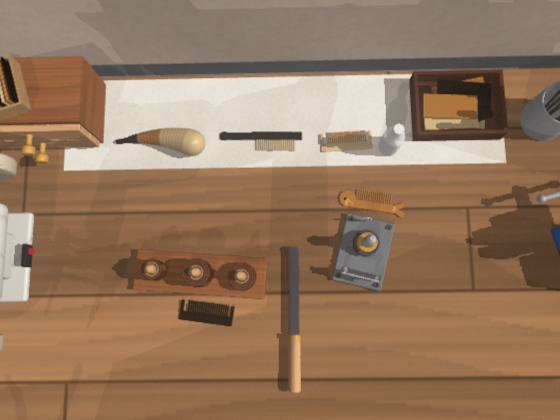

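View pics/scene0.png

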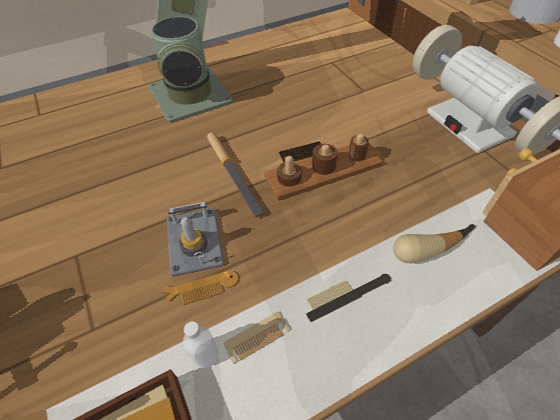

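The top view has the rack left, with posts at about (151,268), (195,271) and (242,275), and the spindle tip at (370,238). In the scene view the roll nearest the spindle (289,172) is short and the far one (359,147) is slim. The middle one (324,155) is both tall and thick, so it is the target.

```bash
python3 - <<'E'
from h import *
import pickle
f,s=pickle.load(open("top0.pkl","rb"))
for n,u,v,z in [("a",151,268,86),("b",195,271,86),("c",242,275,86),("sp",370,238,108)]: print(n,ray(f,s,u,v,z).round(1))
im=f["frame"]
cv2.imwrite("pics/crop.png",np.hstack([cv2.resize(im[240:310,130:270],None,fx=4,fy=4,interpolation=2),cv2.resize(im[205:275,335:385],None,fx=4,fy=4,interpolation=2)])[:,:,::-1])
print(pickle.load(open("wrist0.pkl","rb"))[0]["T_tool_cam"])
E
```

```text
a [482.9 275.8  86. ]
b [475.6 183.7  86. ]
c [466.1  86.   86. ]
sp [ 536.8 -177.8  108. ]
[[ 1.43169801e-03 -9.71678355e-01 -2.36303036e-01  6.59490270e+01]
 [ 9.99998867e-01  1.28123068e-03  7.90308361e-04 -6.16995523e-01]
 [-4.65166827e-04 -2.36303900e-01  9.71679088e-01 -1.70993168e+02]
 [ 0.00000000e+00  0.00000000e+00  0.00000000e+00  1.00000000e+00]]
```

View pics/crop.png

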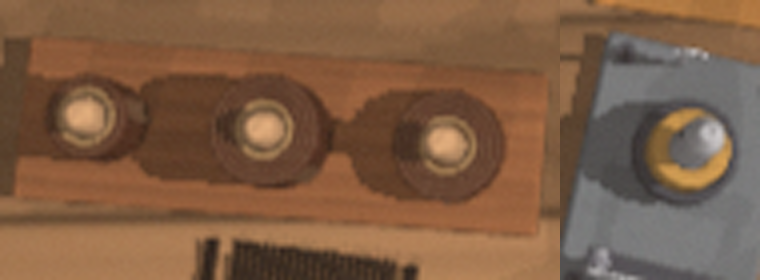

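Call:
send_rows:
  motion:
    - {"rz":0.335,"gripper":-1}
    - {"rz":0.335,"gripper":-1}
    - {"rz":0.335,"gripper":-1}
    - {"rz":0.335,"gripper":-1}
    - {"rz":0.335,"gripper":-1}
    - {"rz":0.335,"gripper":-1}
    - {"rz":0.335,"gripper":-1}
    - {"rz":0.335,"gripper":-1}

```text
invalid input at $.motion[0]: expected keys tx, ty, tz, rx, ry, rz, gripper
```

Call:
send_rows:
  motion:
    - {"tx":-0.069,"ty":0.072,"gripper":-1}
    - {"tx":-0.069,"ty":0.072,"gripper":-1}
    - {"tx":-0.069,"ty":0.072,"gripper":-1}
    - {"tx":-0.069,"ty":0.072,"gripper":-1}
    - {"tx":-0.069,"ty":0.072,"gripper":-1}
    - {"tx":-0.069,"ty":0.072,"gripper":-1}
    - {"tx":-0.069,"ty":0.072,"gripper":-1}
    - {"tx":-0.069,"ty":0.072,"gripper":-1}
    - {"tx":-0.069,"ty":0.072,"gripper":-1}
    - {"tx":-0.069,"ty":0.072,"gripper":-1}
    - {"gripper":-1}
    - {"gripper":-1}

```text
invalid input at $.motion[0]: expected keys tx, ty, tz, rx, ry, rz, gripper
```

```bash
python3 - <<'E'
from h import *
import pickle
f,s=grab("wrist"); save(f,"w1"); pickle.dump((f,s),open("w1.pkl","wb"))
print(s["ee_pos"],s["ee_rot"],s["qpos"].round(1))
print(proj(f,s,[474.5,181,86]),proj(f,s,[474.5,181,68]))
E
```

```text
[145.94594479 555.77737333 213.2956693 ] [-1.79921230e+02  4.10213938e-04  1.65288732e+02] [74.1 18.3 89.7 -0.  72.  -1.1]
(np.float64(37.10350674773957), np.float64(548.2448656682129)) (np.float64(47.102313734415674), np.float64(530.6256133350262))
```

View pics/w1.png

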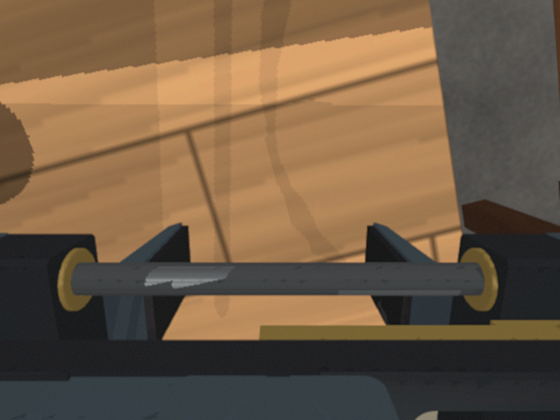

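The move was refused because every key is needed. The wrist picture shows only bench, with the fingertips at (185,230) and (370,230).

Call:
send_rows:
  motion:
    - {"tx":0,"ty":0,"tz":0,"rx":0,"ry":0,"rz":0.335,"gripper":-1}
    - {"tx":0,"ty":0,"tz":0,"rx":0,"ry":0,"rz":0.335,"gripper":-1}
    - {"tx":0,"ty":0,"tz":0,"rx":0,"ry":0,"rz":0.335,"gripper":-1}
    - {"tx":0,"ty":0,"tz":0,"rx":0,"ry":0,"rz":0.335,"gripper":-1}
    - {"tx":0,"ty":0,"tz":0,"rx":0,"ry":0,"rz":0.335,"gripper":-1}
    - {"tx":0,"ty":0,"tz":0,"rx":0,"ry":0,"rz":0.335,"gripper":-1}
    - {"tx":0,"ty":0,"tz":0,"rx":0,"ry":0,"rz":0.335,"gripper":-1}
    - {"tx":0,"ty":0,"tz":0,"rx":0,"ry":0,"rz":0.335,"gripper":-1}

```text
time_s: 1.2
ee_pos: [146.0, 556.0, 213.7]
ee_rot: [-180.0, 0.0, 84.6]
force: [-0.6, -0.6, -0.2]
gripper_width: 91.4
gripper_force: 0.0
```

Call:
send_rows:
  motion:
    - {"tx":-0.069,"ty":0.072,"tz":0,"rx":0,"ry":0,"rz":0,"gripper":-1}
    - {"tx":-0.069,"ty":0.072,"tz":0,"rx":0,"ry":0,"rz":0,"gripper":-1}
    - {"tx":-0.069,"ty":0.072,"tz":0,"rx":0,"ry":0,"rz":0,"gripper":-1}
    - {"tx":-0.069,"ty":0.072,"tz":0,"rx":0,"ry":0,"rz":0,"gripper":-1}
    - {"tx":-0.069,"ty":0.072,"tz":0,"rx":0,"ry":0,"rz":0,"gripper":-1}
    - {"tx":-0.069,"ty":0.072,"tz":0,"rx":0,"ry":0,"rz":0,"gripper":-1}
    - {"tx":-0.069,"ty":0.072,"tz":0,"rx":0,"ry":0,"rz":0,"gripper":-1}
    - {"tx":-0.069,"ty":0.072,"tz":0,"rx":0,"ry":0,"rz":0,"gripper":-1}
    - {"tx":-0.069,"ty":0.072,"tz":0,"rx":0,"ry":0,"rz":0,"gripper":-1}
    - {"tx":-0.069,"ty":0.072,"tz":0,"rx":0,"ry":0,"rz":0,"gripper":-1}
    - {"tx":0,"ty":0,"tz":0,"rx":0,"ry":0,"rz":0,"gripper":-1}
    - {"tx":0,"ty":0,"tz":0,"rx":0,"ry":0,"rz":0,"gripper":-1}

```text
time_s: 2.7
ee_pos: [473.4, 180.6, 213.7]
ee_rot: [-179.9, -0.0, 84.9]
force: [0.3, -0.3, -0.3]
gripper_width: 91.6
gripper_force: 0.0
```

```bash
python3 - <<'E'
from h import *
import pickle
f,s=grab("wrist"); save(f,"w2"); pickle.dump((f,s),open("w2.pkl","wb"))
print(s["ee_pos"],s["ee_rot"],s["qpos"].round(1),s["force"])
print(proj(f,s,[474.5,181,86]),proj(f,s,[474.5,181,68]))
E
```

```text
[473.35795277 180.60118223 213.70706648] [-1.79938127e+02 -1.37880541e-02  8.48580333e+01] [19.6 12.2 98.3  0.  69.6 24.7] [ 0.33744085 -0.33205407 -0.29699369]
(np.float64(278.43717721974036), np.float64(200.6258535959222)) (np.float64(278.39037368509423), np.float64(196.5195621502729))
```

View pics/w2.png

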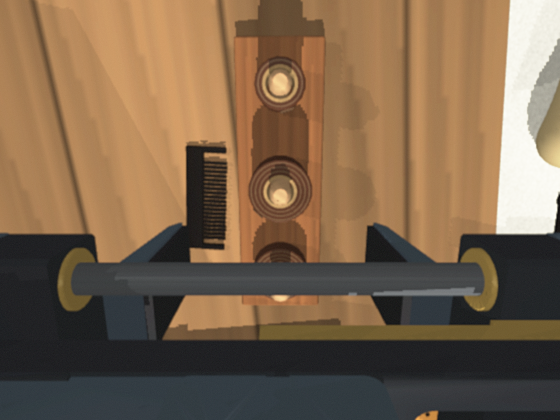

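Looking straight down the rack: the target roll is centred near (280,190), with the slim roll above at (280,84), the short one hidden at (280,270) and the dark comb left of it. I'll measure it precisely.

```bash
python3 - <<'E'
from h import *
import pickle
f,s=pickle.load(open("w2.pkl","rb"))
im=f["frame"]; x0,y0=230,50;k=4
c=cv2.resize(im[y0:240,x0:330],None,fx=k,fy=k,interpolation=2)
hsv=cv2.cvtColor(c,cv2.COLOR_RGB2HSV)
g=cv2.GaussianBlur(cv2.cvtColor(c,cv2.COLOR_RGB2GRAY),(5,5),1)
for lo,hi,md in [(110,145,100),(45,75,100)]:
    h=cv2.HoughCircles(g,cv2.HOUGH_GRADIENT,1,md,param1=80,param2=20,minRadius=lo,maxRadius=hi)
    if h is not None: print([( (a/k+x0).round(1),(b/k+y0).round(1),(r/k).round(1)) for a,b,r in h[0][:3]])
# post tops: bright pale mask
m=cv2.inRange(hsv,(10,20,150),(30,140,255)); n,l,st,ce=cv2.connectedComponentsWithStats(m)
for i in range(1,n):
    if st[i,4]>300: u,v=ce[i]/k+(x0,y0); print("pale",u.round(1),v.round(1),st[i], ray(f,s,u,v,86).round(1))
print("roll ray 68:",ray(f,s,280,190,68))
f,s=pickle.load(open("top0.pkl","rb"));im=f["frame"]
c=cv2.resize(im[240:310,130:270],None,fx=k,fy=k,interpolation=2)
m=cv2.inRange(cv2.cvtColor(c,cv2.COLOR_RGB2HSV),(5,20,150),(30,140,255)); n,l,st,ce=cv2.connectedComponentsWithStats(m)
for i in range(1,n):
    if st[i,4]>300: u,v=ce[i]/k+(130,240); print("top pale",u.round(1),v.round(1), st[i],ray(f,s,u,v,86).round(1))
cv2.imwrite("pics/big.png",cv2.resize(pickle.load(open("w2.pkl","rb"))[0]["frame"][140:240,225:335],None,fx=5,fy=5,interpolation=2)[:,:,::-1])
E
```

```text
[(np.float32(279.9), np.float32(191.6), np.float32(16.7)), (np.float32(279.9), np.float32(81.9), np.float32(17.8))]
pale 232.9 65.6 [   0    0   22  152 1896] [447.7 295.   86. ]
pale 279.5 87.9 [ 127   76  145  134 4847] [483.6 274.8  86. ]
pale 279.7 84.2 [ 156   88   89   96 6712] [484.  277.6  86. ]
pale 326.3 177.4 [  364   198    36   562 14043] [517.7 197.8  86. ]
pale 233.9 193.4 [    0   265    42   495 13326] [436.2 190.9  86. ]
pale 279.8 196.3 [ 133  519  136  115 8302] [476.1 184.8  86. ]
roll ray 68: [476.52568817 187.01140196  68.        ]
top pale 236.9 242.4 [381   0  92  21 893] [534.1  96.7  86. ]
top pale 264.3 241.8 [517   0  40  17 541] [534.6  39.3  86. ]
top pale 151.2 268.9 [  65   97   39   36 1088] [481.1 275.3  86. ]
top pale 196.0 272.2 [ 245  113   39   34 1017] [473.1 181.5  86. ]
top pale 241.5 275.7 [ 427  126   41   34 1041] [464.7  86.9  86. ]
top pale 197.6 302.6 [    0   221   560    59 22205] [410.9 177.3  86. ]
```

View pics/big.png

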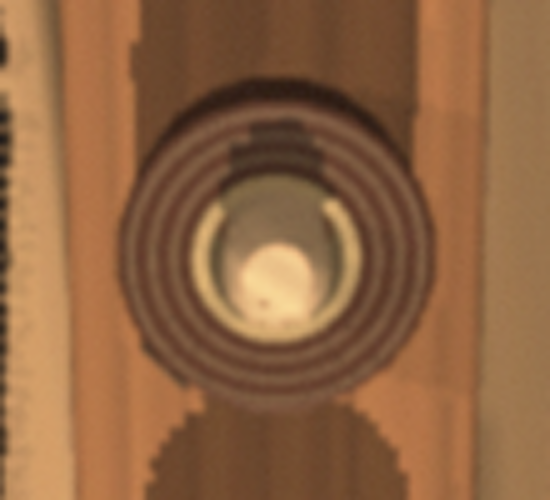

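Call:
send_rows:
  motion:
    - {"tx":0.01,"ty":0.005,"tz":0.02,"rx":0,"ry":0,"rz":0,"gripper":-1}
    - {"tx":0,"ty":0,"tz":0.06,"rx":0,"ry":0,"rz":0,"gripper":-1}
    - {"tx":0,"ty":0,"tz":0.06,"rx":0,"ry":0,"rz":0,"gripper":-1}
    - {"tx":0,"ty":0,"tz":0.06,"rx":0,"ry":0,"rz":0,"gripper":-1}
    - {"tx":0,"ty":0,"tz":0.06,"rx":0,"ry":0,"rz":0,"gripper":-1}
    - {"tx":0,"ty":0,"tz":0.06,"rx":0,"ry":0,"rz":0,"gripper":-1}
    - {"tx":0,"ty":0,"tz":0.04,"rx":0,"ry":0,"rz":0,"gripper":-1}
    - {"tx":0,"ty":0,"tz":0,"rx":0,"ry":0,"rz":0,"gripper":-1}
    - {"tx":0,"ty":0,"tz":0,"rx":0,"ry":0,"rz":0,"gripper":-1}

```text
time_s: 3.88
ee_pos: [477.0, 186.0, 34.4]
ee_rot: [179.9, -0.0, 84.9]
force: [1.4, -0.6, 0.1]
gripper_width: 91.2
gripper_force: 0.0
```

Call:
send_rows:
  motion:
    - {"tx":0,"ty":0,"tz":0,"rx":0,"ry":0,"rz":0,"gripper":1}
    - {"tx":0,"ty":0,"tz":0,"rx":0,"ry":0,"rz":0,"gripper":1}
    - {"tx":0,"ty":0,"tz":0,"rx":0,"ry":0,"rz":0,"gripper":1}
    - {"tx":0,"ty":0,"tz":0,"rx":0,"ry":0,"rz":0,"gripper":1}
    - {"tx":0,"ty":0,"tz":0,"rx":0,"ry":0,"rz":0,"gripper":1}
    - {"tx":0,"ty":0,"tz":0,"rx":0,"ry":0,"rz":0,"gripper":1}
    - {"tx":0,"ty":0,"tz":0,"rx":0,"ry":0,"rz":0,"gripper":1}
    - {"tx":0,"ty":0,"tz":0,"rx":0,"ry":0,"rz":0,"gripper":1}
    - {"tx":0,"ty":0,"tz":0,"rx":0,"ry":0,"rz":0,"gripper":1}
    - {"tx":0,"ty":0,"tz":0,"rx":0,"ry":0,"rz":0,"gripper":1}
  grip_force: 50

```text
time_s: 5.12
ee_pos: [476.8, 185.2, 34.3]
ee_rot: [180.0, -0.0, 84.9]
force: [-1.6, -1.1, 4.5]
gripper_width: 59.4
gripper_force: 50.0
```

Call:
send_rows:
  motion:
    - {"tx":0,"ty":0,"tz":-0.02,"rx":0,"ry":0,"rz":0,"gripper":1}
    - {"tx":0,"ty":0,"tz":-0.03,"rx":0,"ry":0,"rz":0,"gripper":1}
    - {"tx":0,"ty":0,"tz":-0.04,"rx":0,"ry":0,"rz":0,"gripper":1}
    - {"tx":0,"ty":0,"tz":-0.04,"rx":0,"ry":0,"rz":0,"gripper":1}
    - {"tx":0,"ty":0,"tz":-0.04,"rx":0,"ry":0,"rz":0,"gripper":1}
    - {"tx":0,"ty":0,"tz":-0.04,"rx":0,"ry":0,"rz":0,"gripper":1}
    - {"tx":0,"ty":0,"tz":-0.04,"rx":0,"ry":0,"rz":0,"gripper":1}
    - {"tx":0,"ty":0,"tz":-0.04,"rx":0,"ry":0,"rz":0,"gripper":1}
    - {"tx":0,"ty":0,"tz":-0.02,"rx":0,"ry":0,"rz":0,"gripper":1}
    - {"tx":0,"ty":0,"tz":0,"rx":0,"ry":0,"rz":0,"gripper":1}

```text
time_s: 6.38
ee_pos: [477.1, 185.3, 189.7]
ee_rot: [179.9, -0.0, 84.9]
force: [0.4, -0.4, -1.7]
gripper_width: 59.3
gripper_force: 50.0
```

Call:
send_rows:
  motion:
    - {"tx":-0.03,"ty":0.005,"tz":0,"rx":0,"ry":0,"rz":0,"gripper":1}
    - {"tx":-0.074,"ty":0.017,"tz":0,"rx":0,"ry":0,"rz":0,"gripper":1}
    - {"tx":-0.08,"ty":0.018,"tz":0,"rx":0,"ry":0,"rz":0,"gripper":1}
    - {"tx":-0.08,"ty":0.018,"tz":0,"rx":0,"ry":0,"rz":0,"gripper":1}
    - {"tx":-0.08,"ty":0.018,"tz":0,"rx":0,"ry":0,"rz":0,"gripper":1}
    - {"tx":-0.08,"ty":0.018,"tz":0,"rx":0,"ry":0,"rz":0,"gripper":1}
    - {"tx":-0.08,"ty":0.018,"tz":0,"rx":0,"ry":0,"rz":0,"gripper":1}
    - {"tx":-0.08,"ty":0.018,"tz":0,"rx":0,"ry":0,"rz":0,"gripper":1}
    - {"tx":-0.08,"ty":0.018,"tz":0,"rx":0,"ry":0,"rz":0,"gripper":1}
    - {"tx":-0.08,"ty":0.018,"tz":0,"rx":0,"ry":0,"rz":0,"gripper":1}
    - {"tx":-0.074,"ty":0.018,"tz":0,"rx":0,"ry":0,"rz":0,"gripper":1}
    - {"tx":0,"ty":0,"tz":0,"rx":0,"ry":0,"rz":0,"gripper":1}

```text
time_s: 7.88
ee_pos: [531.1, -233.4, 187.5]
ee_rot: [-179.9, 0.0, 84.7]
force: [-0.7, 0.8, -1.5]
gripper_width: 59.5
gripper_force: 50.0
```

```bash
python3 - <<'E'
from h import *
import pickle
f,s=grab("wrist"); save(f,"w3"); pickle.dump((f,s),open("w3.pkl","wb"))
print(s["ee_pos"],s["ee_rot"],s["qpos"].round(1),s["force"],s["gripper_width"])
print(proj(f,s,[538,-180,108]),proj(f,s,[538,-180,32]))
cv2.imwrite("pics/w3c.png",cv2.resize(f["frame"][60:340,140:420],None,fx=2,fy=2,interpolation=2)[:,:,::-1])
E
```

```text
[ 531.0604002  -233.39173004  187.50719165] [-1.79881345e+02  9.40940455e-03  8.46749487e+01] [-24.8  19.8  91.3  -0.1  69.  -19.5] [-0.6520688   0.78248373 -1.53039138] 59.45557771565185
(np.float64(280.0803070911906), np.float64(141.5947139893116)) (np.float64(279.5833908798019), np.float64(137.6811187928245))
```

View pics/w3c.png

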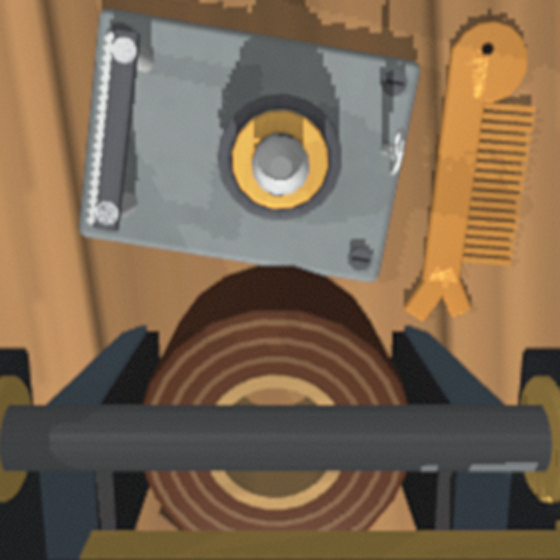

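The wrist view shows the spindle tip at about (279.5,140) full-frame, with the seat ring centred at (279.5,138). That puts the spindle at about (537.8,-179.4). The held roll's core is centred at about (278,281), which is on the TCP within 0.5 mm.

Call:
send_rows:
  motion:
    - {"tx":0.05,"ty":0.003,"tz":0,"rx":0,"ry":0,"rz":0,"gripper":1}
    - {"tx":0.059,"ty":0,"tz":0,"rx":0,"ry":0,"rz":0,"gripper":1}
    - {"tx":0,"ty":0,"tz":0.04,"rx":0,"ry":0,"rz":0,"gripper":1}
    - {"tx":0,"ty":0,"tz":0.04,"rx":0,"ry":0,"rz":0,"gripper":1}
    - {"tx":0,"ty":0,"tz":0.03,"rx":0,"ry":0,"rz":0,"gripper":1}
    - {"tx":0,"ty":0,"tz":0,"rx":0,"ry":0,"rz":0,"gripper":1}
    - {"tx":0,"ty":0,"tz":0,"rx":0,"ry":0,"rz":0,"gripper":1}
    - {"tx":0,"ty":0,"tz":0,"rx":0,"ry":0,"rz":0,"gripper":1}

```text
time_s: 8.93
ee_pos: [538.9, -176.4, 134.8]
ee_rot: [179.9, 0.0, 84.9]
force: [-0.5, 0.8, -1.2]
gripper_width: 58.9
gripper_force: 50.0
```

Call:
send_rows:
  motion:
    - {"tx":-0.006,"ty":-0.002,"tz":0,"rx":0,"ry":0,"rz":0,"gripper":1}
    - {"tx":0,"ty":0,"tz":0,"rx":0,"ry":0,"rz":0,"gripper":1}
    - {"tx":0,"ty":0,"tz":0,"rx":0,"ry":0,"rz":0,"gripper":1}
    - {"tx":0,"ty":0,"tz":0,"rx":0,"ry":0,"rz":0,"gripper":1}

```text
time_s: 9.43
ee_pos: [537.1, -179.1, 134.0]
ee_rot: [180.0, -0.0, 84.9]
force: [-0.2, 0.6, -2.8]
gripper_width: 59.2
gripper_force: 50.0
```

```bash
python3 - <<'E'
from h import *
f,s=grab("wrist"); print(s["ee_pos"],s["ee_rot"],s["force"])
a=f["frame"][60:340,140:420]
f2,s2=grab("scene"); u,v=proj(f2,s2,[538,-179,120]); u,v=int(u),int(v); print(u,v)
b=cv2.resize(f2["frame"][v-50:v+50,u-35:u+35],(392,560),interpolation=2)
cv2.imwrite("pics/w4.png",np.hstack([cv2.resize(a,(400,560)),b])[:,:,::-1])
E
```

```text
[ 537.0745331  -179.11989349  133.95053905] [ 1.79996230e+02 -5.34437303e-03  8.48831882e+01] [-0.20905582  0.56450705 -2.84045747]
183 214
```

View pics/w4.png

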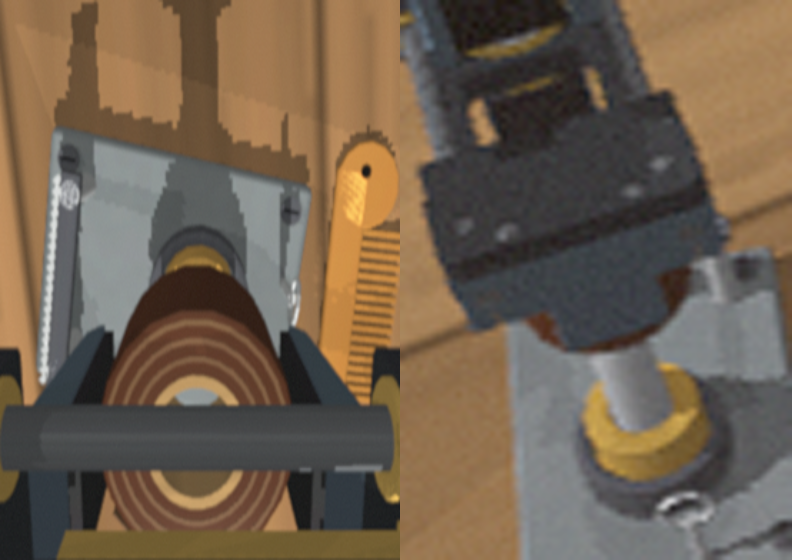

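Left: the grey spindle tip shows through the bore, centred laterally. Right: the roll is poised above the spindle. I'll lower it slowly over the taper.

Call:
send_rows:
  motion:
    - {"tx":0,"ty":0.001,"tz":0.008,"rx":0,"ry":0,"rz":0,"gripper":1}
    - {"tx":0,"ty":0,"tz":0.008,"rx":0,"ry":0,"rz":0,"gripper":1}
    - {"tx":0,"ty":0,"tz":0.008,"rx":0,"ry":0,"rz":0,"gripper":1}
    - {"tx":0,"ty":0,"tz":0.006,"rx":0,"ry":0,"rz":0,"gripper":1}
    - {"tx":0,"ty":0,"tz":0.006,"rx":0,"ry":0,"rz":0,"gripper":1}
    - {"tx":0,"ty":0,"tz":0,"rx":0,"ry":0,"rz":0,"gripper":1}
    - {"tx":0,"ty":0,"tz":0,"rx":0,"ry":0,"rz":0,"gripper":1}

```text
time_s: 10.4
ee_pos: [537.7, -179.2, 116.0]
ee_rot: [180.0, -0.0, 84.9]
force: [-0.4, 0.4, -1.5]
gripper_width: 59.6
gripper_force: 50.0
```

Call:
send_rows:
  motion:
    - {"tx":0,"ty":0,"tz":0.006,"rx":0,"ry":0,"rz":0,"gripper":1}
    - {"tx":0,"ty":0,"tz":0.006,"rx":0,"ry":0,"rz":0,"gripper":1}
    - {"tx":0,"ty":0,"tz":0.006,"rx":0,"ry":0,"rz":0,"gripper":1}
    - {"tx":0,"ty":0,"tz":0.006,"rx":0,"ry":0,"rz":0,"gripper":1}
    - {"tx":0,"ty":0,"tz":0.006,"rx":0,"ry":0,"rz":0,"gripper":1}
    - {"tx":0,"ty":0,"tz":0,"rx":0,"ry":0,"rz":0,"gripper":1}
    - {"tx":0,"ty":0,"tz":0,"rx":0,"ry":0,"rz":0,"gripper":1}

```text
time_s: 11.28
ee_pos: [537.4, -179.3, 100.7]
ee_rot: [-180.0, 0.0, 84.9]
force: [-0.5, -2.3, -2.7]
gripper_width: 59.2
gripper_force: 50.0
```

Call:
send_rows:
  motion:
    - {"tx":-0.001,"ty":0,"tz":0.01,"rx":0,"ry":0,"rz":0,"gripper":1}
    - {"tx":0,"ty":0,"tz":0.012,"rx":0,"ry":0,"rz":0,"gripper":1}
    - {"tx":0,"ty":0,"tz":0.012,"rx":0,"ry":0,"rz":0,"gripper":1}
    - {"tx":0,"ty":0,"tz":0.012,"rx":0,"ry":0,"rz":0,"gripper":1}
    - {"tx":0,"ty":0,"tz":0.012,"rx":0,"ry":0,"rz":0,"gripper":1}
    - {"tx":0,"ty":0,"tz":0.01,"rx":0,"ry":0,"rz":0,"gripper":1}
    - {"tx":0,"ty":0,"tz":0,"rx":0,"ry":0,"rz":0,"gripper":1}
    - {"tx":0,"ty":0,"tz":0,"rx":0,"ry":0,"rz":0,"gripper":1}
    - {"tx":0,"ty":0,"tz":0,"rx":0,"ry":0,"rz":0,"gripper":1}

```text
time_s: 12.4
ee_pos: [537.7, -179.6, 67.1]
ee_rot: [180.0, -0.0, 84.9]
force: [0.1, -0.0, -2.0]
gripper_width: 59.3
gripper_force: 50.0
```

Call:
send_rows:
  motion:
    - {"tx":0,"ty":0,"tz":0.006,"rx":0,"ry":0,"rz":0,"gripper":1}
    - {"tx":0,"ty":0,"tz":0.006,"rx":0,"ry":0,"rz":0,"gripper":1}
    - {"tx":0,"ty":0,"tz":0.006,"rx":0,"ry":0,"rz":0,"gripper":1}
    - {"tx":0,"ty":0,"tz":0.006,"rx":0,"ry":0,"rz":0,"gripper":1}
    - {"tx":0,"ty":0,"tz":0.006,"rx":0,"ry":0,"rz":0,"gripper":1}
    - {"tx":0,"ty":0,"tz":0,"rx":0,"ry":0,"rz":0,"gripper":1}
    - {"tx":0,"ty":0,"tz":0,"rx":0,"ry":0,"rz":0,"gripper":1}
    - {"tx":0,"ty":0,"tz":0,"rx":0,"ry":0,"rz":0,"gripper":1}
  grip_force: 60

```text
time_s: 13.4
ee_pos: [537.7, -179.7, 52.7]
ee_rot: [180.0, 0.0, 84.9]
force: [-1.5, 1.0, 6.7]
gripper_width: 58.9
gripper_force: 60.0
```

Call:
send_rows:
  motion:
    - {"tx":0,"ty":0,"tz":0.004,"rx":0,"ry":0,"rz":0,"gripper":1}
    - {"tx":0,"ty":0,"tz":0.004,"rx":0,"ry":0,"rz":0,"gripper":1}
    - {"tx":0,"ty":0,"tz":0.001,"rx":0,"ry":0,"rz":0,"gripper":1}
    - {"tx":0,"ty":0,"tz":0,"rx":0,"ry":0,"rz":0,"gripper":1}
    - {"tx":0,"ty":0,"tz":0,"rx":0,"ry":0,"rz":0,"gripper":1}
    - {"tx":0,"ty":0,"tz":0,"rx":0,"ry":0,"rz":0,"gripper":1}

```text
time_s: 14.15
ee_pos: [537.7, -179.7, 48.4]
ee_rot: [180.0, 0.0, 84.9]
force: [-2.5, 0.7, 9.0]
gripper_width: 58.9
gripper_force: 60.0
```

Near the seat now, so I'll creep and watch the force climb.

Call:
send_rows:
  motion:
    - {"tx":0,"ty":0,"tz":0.001,"rx":0,"ry":0,"rz":0,"gripper":1}
    - {"tx":0,"ty":0,"tz":0,"rx":0,"ry":0,"rz":0,"gripper":1}
    - {"tx":0,"ty":0,"tz":0,"rx":0,"ry":0,"rz":0,"gripper":1}
    - {"tx":0,"ty":0,"tz":0,"rx":0,"ry":0,"rz":0,"gripper":1}

```text
time_s: 14.65
ee_pos: [537.8, -179.7, 48.3]
ee_rot: [179.9, 0.0, 84.9]
force: [-2.2, 0.2, 11.1]
gripper_width: 59.1
gripper_force: 60.0
```

Call:
send_rows:
  motion:
    - {"tx":0,"ty":0,"tz":0.001,"rx":0,"ry":0,"rz":0,"gripper":1}
    - {"tx":0,"ty":0,"tz":0,"rx":0,"ry":0,"rz":0,"gripper":1}
    - {"tx":0,"ty":0,"tz":0,"rx":0,"ry":0,"rz":0,"gripper":1}
    - {"tx":0,"ty":0,"tz":0,"rx":0,"ry":0,"rz":0,"gripper":1}

```text
time_s: 15.15
ee_pos: [537.7, -179.7, 48.2]
ee_rot: [179.9, 0.0, 84.9]
force: [-3.4, 2.8, 14.1]
gripper_width: 59.2
gripper_force: 60.0
```

Call:
send_rows:
  motion:
    - {"tx":0,"ty":-0.001,"tz":0.0012,"rx":0,"ry":0,"rz":0,"gripper":1}
    - {"tx":0,"ty":0,"tz":0.0012,"rx":0,"ry":0,"rz":0,"gripper":1}
    - {"tx":0,"ty":0,"tz":0,"rx":0,"ry":0,"rz":0,"gripper":1}
    - {"tx":0,"ty":0,"tz":0,"rx":0,"ry":0,"rz":0,"gripper":1}
    - {"tx":0,"ty":0,"tz":0,"rx":0,"ry":0,"rz":0,"gripper":1}
    - {"tx":0,"ty":0,"tz":0,"rx":0,"ry":0,"rz":0,"gripper":1}

```text
time_s: 15.9
ee_pos: [537.8, -179.7, 48.2]
ee_rot: [179.9, 0.0, 84.9]
force: [-4.4, 2.6, 19.4]
gripper_width: 59.1
gripper_force: 60.0
```

```bash
python3 - <<'E'
from h import *
f2,s=grab("scene"); print(s["ee_pos"],s["ee_rot"],s["force"],s["torque"],s["gripper_width"])
b=cv2.resize(f2["frame"][165:285,120:280],(800,600),interpolation=2)
cv2.imwrite("pics/w5.png",b[:,:,::-1])
E
```

```text
[ 537.77962869 -179.6949984    48.20291833] [1.79856181e+02 1.89008766e-02 8.48866248e+01] [-4.39179912  2.57248924 19.44550634] [0.43828102 1.22429316 0.00572186] 59.1084675622528
```

View pics/w5.png

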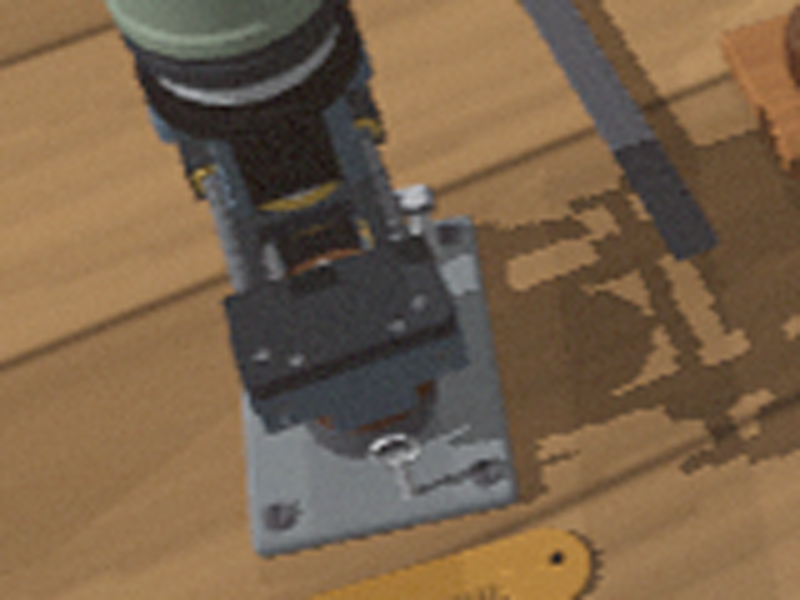

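The roll's lower edge meets the seat ring at about (375,430) in the crop. The height has stopped at 48.2 mm while the push rose to about 19 N, so it is home.

```bash
python3 -c "
from workcell import env
print(env.job_done())"
```

```text
the job is handed in; nothing more can be done
None
```

I handed the job in with the full-size roll on the seat ring, gripped at 60 N and held down with about 19 N; the hand-in gave no verdict, and I didn't recheck the other rolls or bystanders at the end.

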